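# Bolt the long stock crate shut

### The arm

A 6-joint arm with a two-finger parallel gripper is mounted at the origin on the work surface. World frame = base frame: x ahead of the robot, y to its left, z up, the work surface at z = 0. Lengths are in mm, angles in rad, forces in N, time in s.
With the tool pointing down it reaches from about 425 to 950 mm from the base axis. Payload 14.7 kg.
Tool frame: the origin (TCP) lies at the very end of the fingers, on their centre line; the grasp point (between the pads) lies 19 mm behind it (manip.tcp_to_grasp is the distance from the TCP to the grasp point, in mm); y points along the fingers, z is the direction in which the jaws open and shut, and the axes are right-handed (so a half turn about y gives the same grasp; the last joint's range is limited). The gripper opens to 85 mm and grips with 20 to 120 N. Pads are 22 mm wide; open, the fingers measure 114 mm over their backs; the gripper's body (76 mm by 85 mm) begins 54 mm behind the grasp point. The pads swing forward as they close: fully open they stand 13 mm farther back than shut.
Start: joints at [-1.148, 0.48, 1.596, -0, 1.065, -0.047], TCP at [294.274, -579.564, 231.297] pointing down, gripper open.
Joint ranges: [-2.75, 2.75], [-0.82, 2.05], [0.23, 2.67], [-1.56, 4.7], [0.09, 2.69], [-2.92, 2.92]. Speed limits (rad/s): [1.89, 1.89, 2.39, 3.01, 3.01, 3.01].

### API

Orientations are given as a rotation vector (axis times angle).
In Python, from rig import manip, camera, camera_info gives the robot as it stands.
- The arm moves only by the tool apply_moves, never from a script. Its argument "deltas" is a list of rows, each a list of 4 numbers: the shift along the tool's x, y, z each as a share of 0.1 m, from -1 to 1, then the turn about the tool's y as a share of 90 degrees, from -1 to 1. In form: [[x, y, z, twist], ...]. A call has 1 to 10 rows; each row is the pose to reach, as a shift and turn from the pose commanded when the call began, along the tool's axes at that moment; what a row does not reach only later rows make up. A row lasts 1/8 s, in which the tool goes at most 62.5 mm and 10.7 degrees, less where a joint would pass 70% of its speed; a pose out of reach is approached as far as the arm can. A call with a number of a shift or a turn outside -1 to 1 is refused whole. A call with a gripper value outside its range is refused whole. "gripper" is the opening, from -1 (shut) to 1 (fully open), set as the call begins (left out, the last holds). The fingers move at their own pace and stop on an object; the grip force is fixed at half the most. Time passes only in rows, so rows that repeat a pose let the fingers close. It gives the time, the measured TCP pose, the force and the opening at its end, in the units of the state.
- manip.read_state(): the state, without advancing time (a new reading comes with each control period).
- camera(name): name is "side" or "top" or "wrist"; returns the picture (384x512x3 uint8, blue, green, red); there is no depth.
- camera_info(name): a dict with "camera_matrix" (3x3 intrinsics, pixels), "k1" (the pictures are not rectified: a ray, as slopes to the right and down, at radius r is drawn at 1 + k1 r^2 times it, then the intrinsics apply), "R" (3x3) and "t" (3): a world point X has camera coordinates R X + t. Camera axes: x right, y down, z forward; pixel columns grow to the right and rows downward; lengths in mm; the calibration is good to about 2 mm. A picture is of the moment at which its call begins: read the wrist's pose just before it. camera_info takes no time and is no camera call; for the wrist camera it gives the pose at the moment of the call.
- manip.finish_job(): hands the job in, once; it reports no verdict.
The state is a dict: "time": time; "joint_pos": joint angles; "qd": joint speeds; "joint_torque": joint torques, N m; "ee_pos": TCP position; "eef_rot": TCP orientation; "contact_force": force on the tool from outside, world axes, zero at the start; "torque": the same for the moment, N m; "grip_width": finger opening in mm.
Only numpy, scipy, OpenCV 4.12 (cv2) and the standard library are available. Lean on these libraries where they do the work, as an engineer would, in place of code of your own. Each camera call takes 0.05 s, during which the arm holds its last target.

### The job

The long, low crate is packed: lock its lid by sliding the barrel bolt on its top fully home into the keeper. Leave the bolt of the short, taller crate drawn as it is, because that crate is still being filled.

Things in the scene. Friction and masses are not known exactly. Their poses are not given: they have to be found in the camera images.
- long_bolt (a joint): Travel in m of the steel barrel bolt on the long crate (plywood, 180 x 300 mm, 90 mm high, does not move), along the middle of its top: 0 = fully drawn, 0.060 = home at its end stop; starts at 0 to 0.012. Takes about 3 N, no spring, stays where left. The 14 mm rod enters the keeper at 0.018 and comes out of its far side from 0.048.
- long_handle (a point): Centre of the top end of the long crate's bolt handle: upright dark steel post, 14 mm in diameter, fixed to the rod, top 60 mm above the lid (150 mm above the bench). Moves with the bolt. y axis: along the travel towards the keeper; z up. All else on this lid is under 28 mm high; the post runs in the gap of 106 mm between two guides 27 mm wide.
- long_keeper (a point): Centre of the near mouth of the long crate's keeper: fixed steel staple, 30 mm deep along the travel, 27 mm wide, 27 mm high, just past the lid's seam. The point lies on the rod's axis, 14 mm above the lid (104 mm above the bench), 118 mm ahead of the handle's axis when the bolt is fully drawn. y axis: along the travel, away from the handle; z up.
- short_handle (a point): Centre of the top end of the other bolt's handle, on the short, taller crate (160 x 210 mm, 130 mm high, does not move): a like post, 14 mm in diameter, top 60 mm above its lid (190 mm above the bench), on a smaller bolt with 40 mm of travel that starts drawn. To be left alone.

How it is judged (in metres and radians):
At the end, for the whole second after the job is handed in: The long crate's bolt is within 12 mm of fully home (travel over 48 mm of 60, the rod right through the keeper) and at rest, and the short crate's bolt is within 10 mm of where it started (value of joint long_bolt above 0.048 m and velocity of joint long_bolt between -0.005 and 0.005 m/s and distance of short_handle from where it was at the start of the episode below 0.01 m); the robot touches nothing.
It fails at once if the short crate's bolt is moved by more than 10 mm (distance of short_handle from where it was at the start of the episode above 0.01 m).
It also fails if it takes over 29 s, if anything falls off the work surface, if the arm or the gripper's body presses on something with over 40 N, if the wrist force passes 120 N, or if a joint passes its speed limit or range.

## Working session

There is one attempt and no reset: what is moved stays moved. The work goes in short steps, Python scripts to look and compute and a tool call to move; the robot and the scene stay as the last step left them, time stands still between calls to the robot, and variables do not carry over. Pictures are saved under pics/ and viewed, and the job is handed in when it is done.

Besides the shell and the picture viewer there is one more tool, called after "Call:" as name([rows], argument=value, ...), one row to a line, values as JSON. apply_moves: Moves the arm, as the interface text tells. Its arguments: {"type":"object","properties":{"deltas":{"type":"array","items":{"type":"array","items":{"type":"number","minimum":-1,"maximum":1}}},"gripper":{"type":"number"}},"required":["deltas"]}

```bash
mkdir -p pics
python3 - <<'E'
from rig import manip,camera,camera_info
import cv2,numpy as np
s=manip.read_state();print({k:np.round(v,3).tolist() for k,v in s.items()})
for n in ("side","top"):
    cv2.imwrite(f"pics/{n}0.png",camera(n)); i=camera_info(n);print(n,i)
E
```

```text
{'time': 0.0, 'joint_pos': [-1.148, 0.481, 1.597, -0.0, 1.065, -0.047], 'qd': [-0.0, -0.0, 0.001, 0.001, 0.0, 0.001], 'joint_torque': [0.0, -95.065, -43.019, -0.0, 0.012, 0.0], 'ee_pos': [294.107, -579.198, 230.659], 'eef_rot': [-0.469, 1.961, -1.959], 'contact_force': [0.662, -0.336, 0.132], 'torque': [-0.024, -0.025, 0.047], 'grip_width': 85.307}
side {'camera_matrix': array([[361.58406627,   0.        , 251.14466147],
       [  0.        , 361.58406627, 189.59933454],
       [  0.        ,   0.        ,   1.        ]]), 'k1': -0.10881223448001262, 'R': array([[-0.91268165, -0.40865821,  0.00326623],
       [-0.24444147,  0.53948639, -0.80573122],
       [ 0.32750659, -0.7361745 , -0.59227235]]), 't': array([506.9843849 , 264.13489932, 696.22475901])}
top {'camera_matrix': array([[446.89601434,   0.        , 246.00096967],
       [  0.        , 446.89601434, 182.32186927],
       [  0.        ,   0.        ,   1.        ]]), 'k1': -0.0603860993605747, 'R': array([[ 0.02842378, -0.99942496,  0.01848909],
       [-0.99394703, -0.03022196, -0.1056217 ],
       [ 0.10611974, -0.01537501, -0.99423448]]), 't': array([ -16.92701941,  572.8984206 , 1035.0336801 ])}
```

View pics/side0.png

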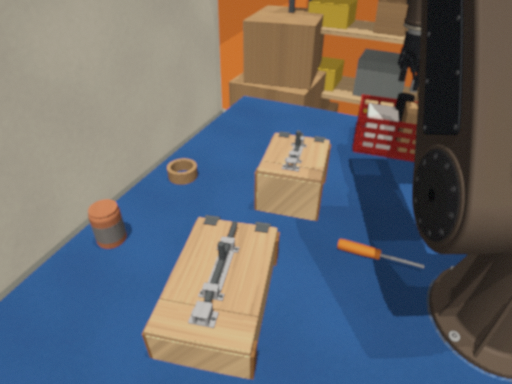

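View pics/top0.png

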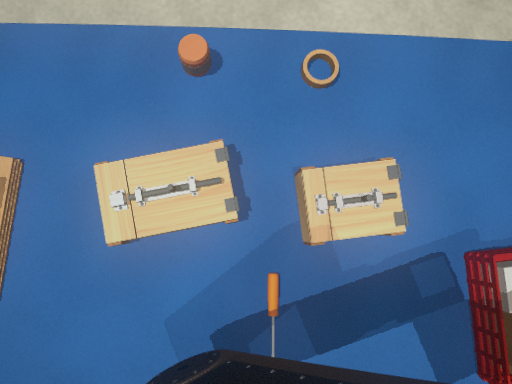

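The top view shows the long crate on the left, with its keeper near (118,200) and handle near (170,188). The short crate is on the right. I'll enlarge both views.

Run:
```python
import cv2
a=cv2.imread("pics/top0.png")[160:225,90:245];cv2.imwrite("pics/topc.png",cv2.resize(a,None,fx=5,fy=5,interpolation=cv2.INTER_CUBIC))
a=cv2.imread("pics/side0.png")[210:335,160:290];cv2.imwrite("pics/sidec.png",cv2.resize(a,None,fx=4.5,fy=4.5,interpolation=cv2.INTER_CUBIC))
```

```text
(no output)
```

View pics/topc.png

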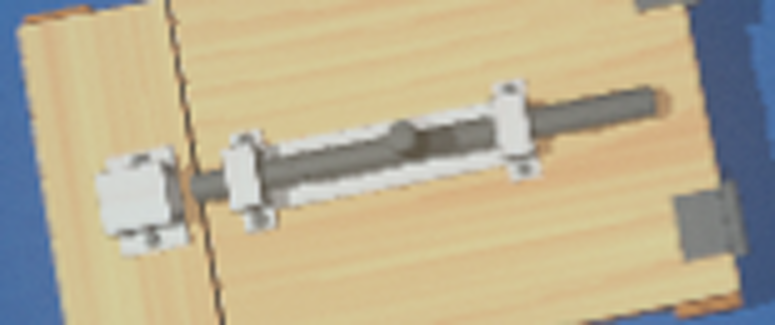

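View pics/sidec.png

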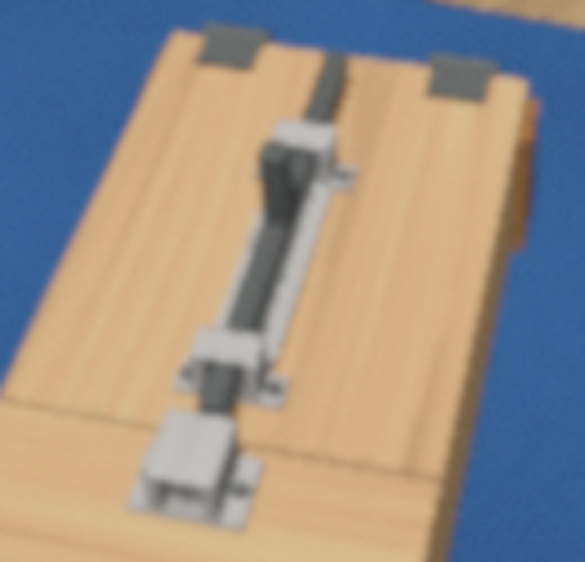

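```bash
cat > h.py <<'E'
import cv2,numpy as np
from rig import camera_info
def ray(n,p,info=None):
    i=info or camera_info(n);K=i["camera_matrix"];k=i["k1"]
    d=(np.array(p)-K[:2,2])/K[0,0]
    u=d.copy()
    for _ in range(30): u=d/(1+k*(u@u))
    R=i["R"];return -R.T@i["t"],R.T@np.array([*u,1])
def atz(n,p,z,info=None):
    c,d=ray(n,p,info);return c+d*(z-c[2])/d[2]
E
python3 - <<'E'
from h import *
T=lambda x,y:(90+(x+.5)/5-.5,160+(y+.5)/5-.5)
S=lambda x,y:(160+(x+.5)/4.5-.5,210+(y+.5)/4.5-.5)
f=lambda v:np.round(v,1)
print("handle",f(atz("top",T(402,134),150)),f(atz("side",S(275,150),150)))
k=atz("top",T(168,193),117);t=atz("top",T(655,100),104);r=atz("top",T(195,186),104)
ks=atz("side",S(205,418),117)
print("mouth",f(k),f(ks),"tail",f(t),"tip",f(r))
print("guides",f(atz("top",T(512,120),117)),f(atz("top",T(241,172),117)))
hs=atz("top",T(402,134),150)
d=(r-t)[:2];d/=np.linalg.norm(d);d2=(k-hs)[:2];print("dir",d,d2/np.linalg.norm(d2),np.linalg.norm(d2))
for p in [(20,25),(740,295),(685,5)]:print(f(atz("top",T(*p),90)))
# short handle
for z in(130,190):print("short",f(atz("top",(364,199),z)))
i=camera_info("wrist");print(i)
from rig import manip
from scipy.spatial.transform import Rotation as Ro
print(Ro.from_rotvec(manip.read_state()["eef_rot"]).as_matrix().round(3))
E
```

```text
handle [546.9 161.9 150. ] [544.3 163.6 150. ]
mouth [521. 268. 117.] [519.1 270.7 117. ] tail [569.7  57.6 104. ] tip [525.3 259.5 104. ]
guides [557.5 119.2 117. ] [531.1 236.5 117. ]
dir [-0.21475451  0.97666806] [-0.23710644  0.97148368] 109.20260589442165
[596.6 346.6  90. ]
[484.9  17.3  90. ]
[614.8  46.1  90. ]
short [ 533.9 -255.8  130. ]
short [ 529.3 -238.8  190. ]
{'camera_matrix': array([[319.0358488 ,   0.        , 247.25808306],
       [  0.        , 319.0358488 , 192.34804827],
       [  0.        ,   0.        ,   1.        ]]), 'k1': -0.01624276534178745, 'R': array([[ 4.52330742e-01, -8.91849786e-01, -9.27058849e-04],
       [-8.45988945e-01, -4.29399497e-01,  3.16099316e-01],
       [-2.82311186e-01, -1.42197157e-01, -9.48725652e-01]]), 't': array([-648.28345752,  -40.5060066 ,  380.26996414])}
[[-0.892 -0.     0.453]
 [-0.453  0.001 -0.892]
 [-0.    -1.    -0.001]]
```

The handle top is at about (545.5, 163), and the two cameras agree to 3 mm. The travel direction is about (-0.22, 0.975). The keeper distance of 109 mm puts the start travel at about 9 mm. My plan is to push the post from behind with the shut fingers. First I twist about +14° and lift, with the fingers shut.

Call:
apply_moves([
  [0, -0.25, 0, 0.1],
  [0, -0.25, 0, 0.158],
  [0, -0.25, 0, 0.158],
], gripper=-1)

```text
time: 0.48
ee_pos: [294.2, -579.4, 256.1]
eef_rot: [-0.235, 2.104, -2.104]
contact_force: [-0.5, 0.2, -0.5]
grip_width: 32.1
```

Call:
apply_moves([
  [-0.35, 0, -0.5, 0],
  [-0.68, 0, -1, 0],
  [-0.68, 0, -1, 0],
  [-0.68, 0, -1, 0],
])

```text
time: 0.98
ee_pos: [338.8, -467.3, 256.3]
eef_rot: [-0.237, 2.103, -2.103]
contact_force: [-0.4, -0.3, 0.1]
grip_width: 0.2
```

Call:
apply_moves([
  [-0.35, 0, -0.5, 0],
  [-0.7, 0, -1, 0],
  [-0.7, 0, -1, 0],
  [-0.7, 0, -1, 0],
])

```text
time: 1.48
ee_pos: [385.0, -355.3, 256.3]
eef_rot: [-0.235, 2.103, -2.105]
contact_force: [-0.7, -1.0, -0.8]
grip_width: -0.1
```

Call:
apply_moves([
  [-0.35, 0, -0.5, 0],
  [-0.7, 0, -1, 0],
  [-0.7, 0, -1, 0],
  [-0.7, 0, -1, 0],
])

```text
time: 1.98
ee_pos: [431.3, -242.6, 256.3]
eef_rot: [-0.234, 2.104, -2.105]
contact_force: [-0.1, 0.4, 0.3]
grip_width: 0.2
```

Call:
apply_moves([
  [-0.35, 0, -0.5, 0],
  [-0.7, 0, -1, 0],
  [-0.7, 0, -1, 0],
  [-0.7, 0, -1, 0],
])

```text
time: 2.48
ee_pos: [477.6, -129.8, 256.2]
eef_rot: [-0.234, 2.104, -2.105]
contact_force: [-0.7, 0.1, 0.1]
grip_width: 0.1
```

Call:
apply_moves([
  [-0.35, 0, -0.5, 0],
  [-0.7, 0, -1, 0],
  [-0.7, 0, -1, 0],
  [-0.7, 0, -1, 0],
])

```text
time: 2.98
ee_pos: [523.7, -17.1, 256.1]
eef_rot: [-0.234, 2.105, -2.106]
contact_force: [-0.7, -0.5, -0.5]
grip_width: -0.1
```

Call:
apply_moves([
  [-0.3, 0, -0.5, 0],
  [-0.6, 0, -0.95, 0],
  [-0.6, 0, -0.95, 0],
  [-0.6, 0, -0.95, 0],
])

```text
time: 3.48
ee_pos: [561.3, 88.6, 256.1]
eef_rot: [-0.233, 2.105, -2.106]
contact_force: [-0.5, -0.6, -1.1]
grip_width: 0.1
```

Run:
```python
from h import *
from rig import camera,manip
import pickle
i=camera_info("wrist");a=camera("wrist");pickle.dump(i,open("w1.pkl","wb"))
cv2.imwrite("pics/w1.png",cv2.resize(a,None,fx=1.5,fy=1.5,interpolation=cv2.INTER_CUBIC))
def proj(X):
    c=i["R"]@X+i["t"];u=c[:2]/c[2];u=u*(1+i["k1"]*(u@u));return 1.5*(i["camera_matrix"][0,0]*u+i["camera_matrix"][:2,2])
print(proj(np.array([545.5,163,150])),proj(np.array([520,269,117])),manip.read_state()["ee_pos"])
```

```text
[233.65163735 284.26537671] [ 72.13716075 270.53669706] [561.19662919  88.48469973 256.17467796]
```

View pics/w1.png

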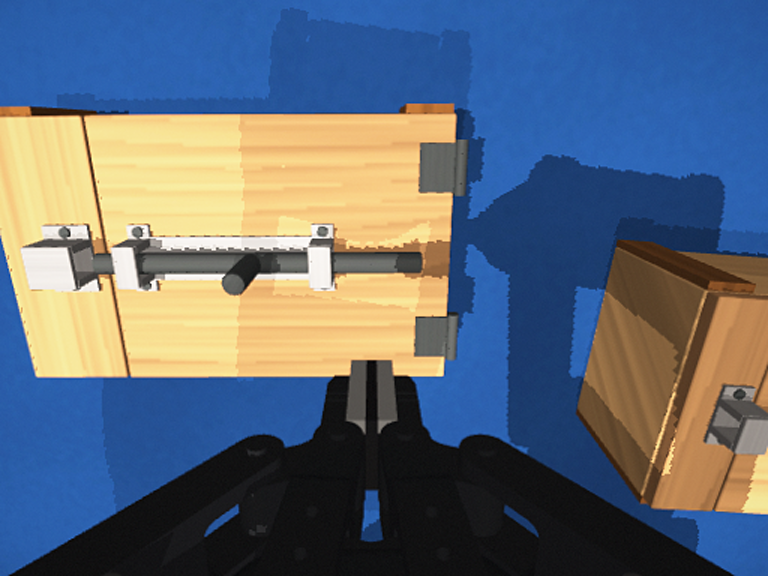

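The wrist view shows the post top at (233,285), which matches the predicted (234,284), and the bolt lies along the jaw axis. I'll descend behind the post.

Call:
apply_moves([
  [-0.01, 0.4, -0.25, 0],
  [-0.01, 0.8, -0.25, 0],
  [-0.01, 0.9, -0.25, 0],
  [-0.01, 0.9, -0.25, 0],
])

```text
time: 4.03
ee_pos: [557.1, 114.0, 166.6]
eef_rot: [-0.233, 2.105, -2.105]
contact_force: [0.4, -0.5, 1.0]
grip_width: -0.1
```

Call:
apply_moves([
  [0, 0.2, 0, 0],
  [0, 0.4, 0, 0],
  [0, 0.4, 0, 0],
])

```text
time: 4.4
ee_pos: [557.2, 114.6, 126.9]
eef_rot: [-0.233, 2.105, -2.105]
contact_force: [-1.0, 0.5, -0.6]
grip_width: 0.3
```

Run:
```python
from h import *
from rig import camera
a=camera("wrist");cv2.imwrite("pics/w2.png",cv2.resize(a,None,fx=1.5,fy=1.5))
a=camera("side")[180:335,140:300];cv2.imwrite("pics/s2.png",cv2.resize(a,None,fx=3.7,fy=3.7,interpolation=cv2.INTER_CUBIC))
```

```text
(no output)
```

View pics/w2.png

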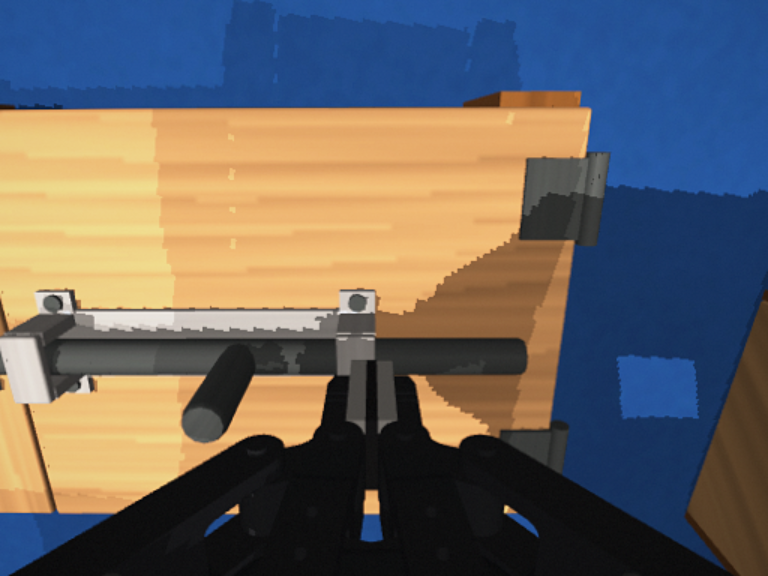

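View pics/s2.png

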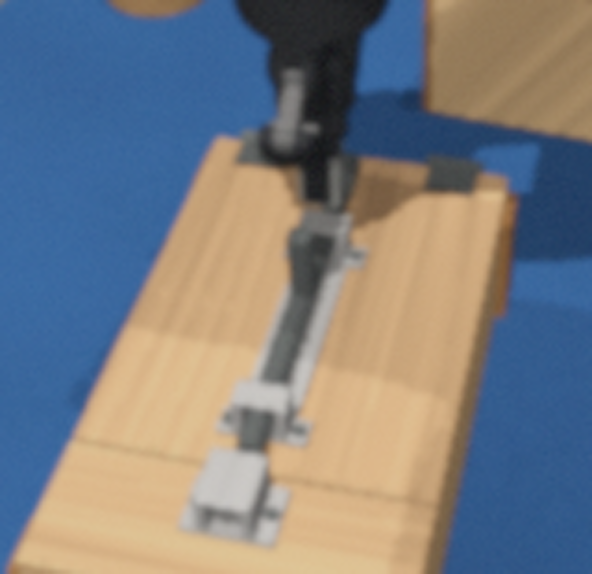

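The fingers are aligned with the post (lateral offset about 1 mm) and above the rear guide. I'll push along -z gradually.

Call:
apply_moves([
  [0, 0, -0.1, 0],
  [0, 0, -0.2, 0],
  [0, 0, -0.25, 0],
  [0, 0, -0.3, 0],
  [0, 0, -0.35, 0],
  [0, 0, -0.4, 0],
  [0, 0, -0.45, 0],
  [0, 0, -0.5, 0],
  [0, 0, -0.5, 0],
])

```text
time: 5.62
ee_pos: [545.8, 164.4, 126.2]
eef_rot: [-0.235, 2.104, -2.104]
contact_force: [1.1, 0.7, 0.2]
grip_width: -0.5
```

Run:
```python
from h import *
from rig import camera
a=camera("wrist");cv2.imwrite("pics/w3.png",cv2.resize(a,None,fx=1.5,fy=1.5))
```

```text
(no output)
```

View pics/w3.png

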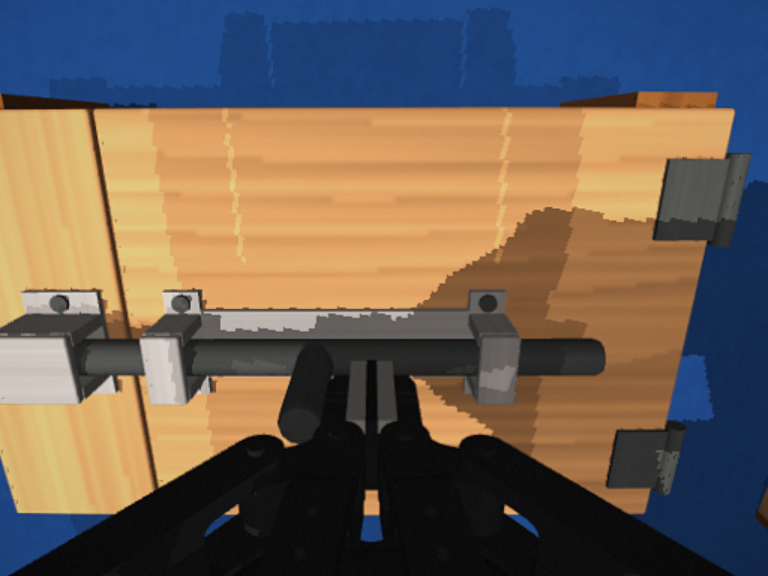

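The post is now pushed and the rod is entering the keeper. I'll carry on.

Call:
apply_moves([
  [0, 0, -0.05, 0],
  [0, 0, -0.1, 0],
  [0, 0, -0.15, 0],
  [0, 0, -0.18, 0],
  [0, 0, -0.2, 0],
  [0, 0, -0.2, 0],
])

```text
time: 6.42
ee_pos: [541.5, 183.7, 126.3]
eef_rot: [-0.234, 2.104, -2.104]
contact_force: [-0.2, -0.1, -0.4]
grip_width: -0.1
```

Call:
apply_moves([
  [0, 0, -0.03, 0],
  [0, 0, -0.05, 0],
  [0, 0, -0.05, 0],
])

```text
time: 6.8
ee_pos: [540.5, 188.5, 126.3]
eef_rot: [-0.234, 2.104, -2.104]
contact_force: [-0.3, 0.0, -0.5]
grip_width: -0.0
```

Run:
```python
from h import *
from rig import camera
a=camera("wrist");cv2.imwrite("pics/w4.png",cv2.resize(a,None,fx=1.5,fy=1.5))
a=camera("side")[180:335,140:300];cv2.imwrite("pics/s4.png",cv2.resize(a,None,fx=3.7,fy=3.7,interpolation=cv2.INTER_CUBIC))
```

```text
(no output)
```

View pics/w4.png

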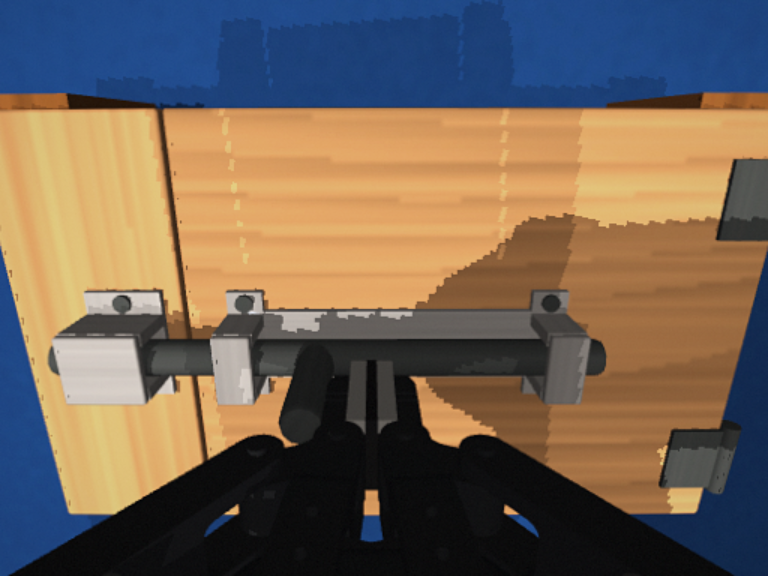

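View pics/s4.png

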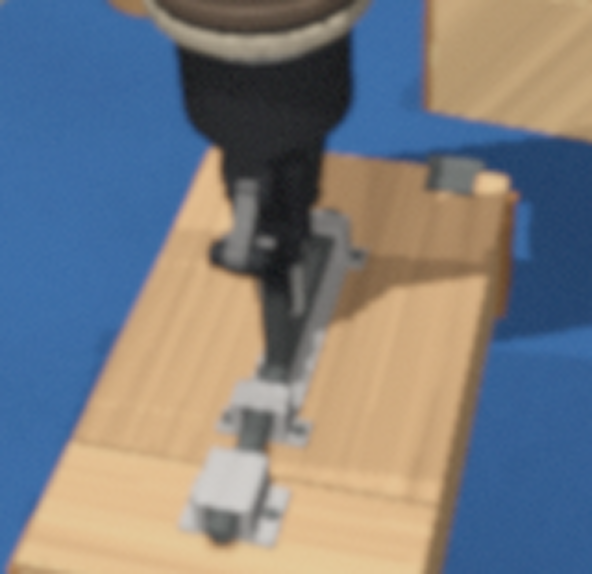

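In the wrist view the rod end shows past the keeper at (50,355), and the side view shows the same. No end-stop force has appeared yet, so I'll push on in small steps.

Call:
apply_moves([
  [0, 0, -0.02, 0],
  [0, 0, -0.04, 0],
  [0, 0, -0.04, 0],
])

```text
time: 7.28
ee_pos: [539.6, 192.4, 126.3]
eef_rot: [-0.234, 2.104, -2.104]
contact_force: [0.0, -0.5, -1.0]
grip_width: -0.2
```

Call:
apply_moves([
  [0, 0, -0.02, 0],
  [0, 0, -0.02, 0],
])

```text
time: 7.52
ee_pos: [539.5, 193.1, 126.3]
eef_rot: [-0.234, 2.102, -2.106]
contact_force: [4.3, -14.9, 0.4]
grip_width: -0.1
```

The 15 N reaction against the travel is the end stop, so the bolt is home. I'll back off and lift.

Call:
apply_moves([
  [0, 0, 0.1, 0],
  [0, 0, 0.25, 0],
  [0, -0.4, 0.25, 0],
  [0, -0.9, 0.25, 0],
  [0, -0.9, 0.25, 0],
  [0, -0.9, 0.25, 0],
])

```text
time: 8.28
ee_pos: [544.5, 169.3, 216.1]
eef_rot: [-0.234, 2.105, -2.104]
contact_force: [0.0, -0.7, -0.5]
grip_width: 0.1
```

Call:
apply_moves([
  [0, -0.3, 0.5, 0],
  [0, -0.5, 1, 0],
  [0, -0.5, 1, 0],
  [0, -0.5, 1, 0],
])

```text
time: 8.78
ee_pos: [565.9, 72.1, 265.0]
eef_rot: [-0.236, 2.106, -2.105]
contact_force: [0.6, 0.2, 0.1]
grip_width: -0.1
```

Run:
```python
from h import *
from rig import camera
a=camera("wrist");cv2.imwrite("pics/w5.png",cv2.resize(a,None,fx=1.5,fy=1.5))
a=camera("side");cv2.imwrite("pics/s5.png",cv2.resize(a[110:335,140:340],None,fx=2.6,fy=2.6,interpolation=cv2.INTER_CUBIC))
```

```text
(no output)
```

View pics/w5.png

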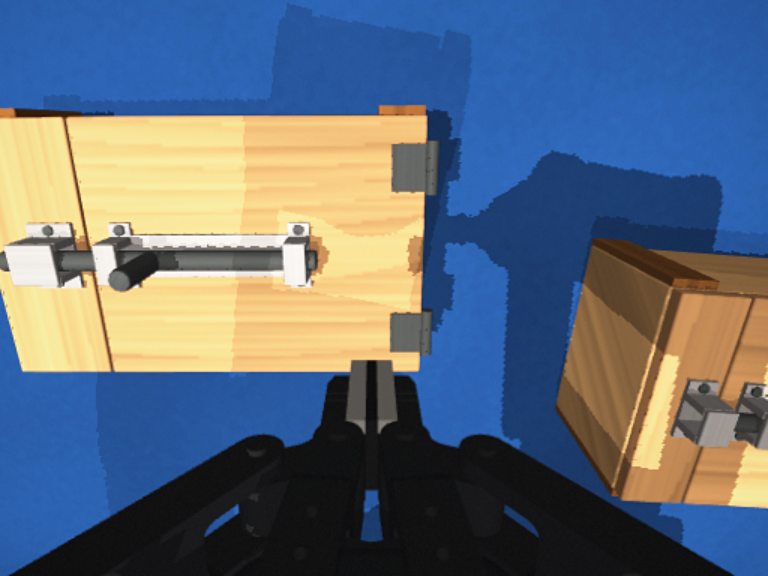

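View pics/s5.png

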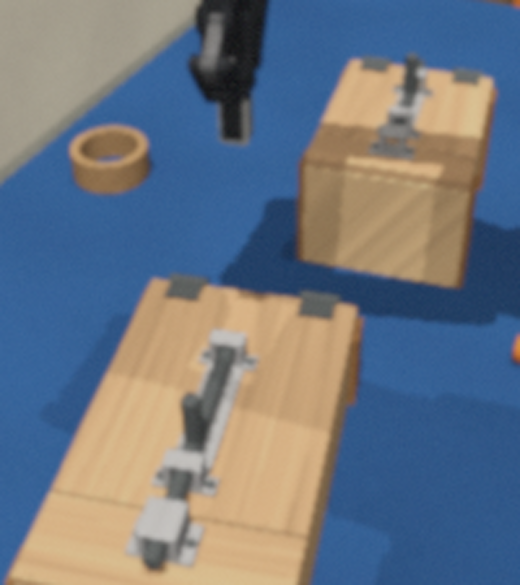

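The rod sticks out past the keeper and the post stands against the front guide. The short bolt has not changed. I'll make one numeric check and then hand in.

Run:
```python
from h import *
from rig import manip
p=atz("side",(214.7,264.7),150);print(p,np.linalg.norm(p[:2]-[544.3,163.6]))
print(np.round(manip.read_state()["qd"],3),manip.finish_job())
```

```text
[528.86658961 215.04190175 150.        ] 53.70716350797599
the job is handed in; nothing more can be done
[ 0.008 -0.002 -0.004 -0.002  0.001 -0.001] None
```

I slid the long crate's bolt home by pushing its post from behind with the shut fingers until it hit the end stop. Then I backed off, lifted clear, and handed the job in at about 9 s.

- **Long bolt:** The end stop pushed back with about 15 N. The side camera puts the post about 54 mm from where it started. Added to a start travel of about 9 mm, that makes roughly 60 mm within measurement error, so the bolt is home. Both the wrist and side pictures show the rod sticking out past the keeper.
- **Short bolt:** It was never touched. It still looks drawn in the last side picture, though I did not measure its position.
- **Robot:** It was clear of everything, with only noise-level force readings.

No checks failed. The top and side cameras differed by about 3 mm on the positions of the handle and keeper.

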